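# Set the bench watering timer to 26 minutes and start it

## Robot

A 6-joint arm with a two-finger parallel gripper is mounted at the origin on the work surface. World frame = base frame: x ahead of the robot, y to its left, z up, the work surface at z = 0. Lengths are in mm, angles in rad, forces in N, time in s.
With the tool pointing down it reaches from about 400 to 825 mm from the base axis. Payload 7 kg.
Tool frame: the origin (TCP) lies at the very end of the fingers, on their centre line; the grasp point (between the pads) lies 19 mm behind it; z points along the fingers, y is the direction in which the jaws open and shut (so a half turn about z gives the same grasp; the last joint's range is limited). The gripper opens to 88 mm and grips with 3 to 60 N. Pads are 19 mm wide; open, the fingers measure 130 mm over their backs; the gripper's body (78 mm by 193 mm) begins 47 mm behind the grasp point.
Start: joints at [1.485, 0.359, 0.012, 0, -1.224, -0.288], TCP at [246.487, 628.362, 196.961] pointing down, gripper open.
Joint ranges: [-3.07, 3.07], [-1.43, 2.12], [-1.02, 1.25], [-3.03, 1.67], [-3.05, -0], [-3.03, 3.03]. Speed limits (rad/s): [2.39, 2.39, 3.01, 3.14, 3.14, 3.14].

## Interface

Orientations are given as a unit quaternion [x, y, z, w].
In Python, from plant import bot gives the robot as it stands. Calls block until the motion is done:
- bot.move_ptp(position, orientation): joint-space move of the TCP to a pose.
- bot.line_to(position, velocity=150, ori=None): straight line of the TCP; ori=None keeps the orientation; velocity is the mean speed in mm/s.
- bot.move_joints(angles): joint-space move.
- bot.move_gripper(opening, force=None): finger opening in mm; force is the grip in N (None keeps the last); returns when the fingers have stopped.
- bot.pause(seconds).
- bot.solve_ik(position, orientation): joint angles nearest the present ones, or None.
- bot.read_state(): the state.
- bot.camera(name): name is "scene" or "top"; returns the picture (420x560x3 uint8, red, green, blue); there is no depth.
- bot.get_calibration(name): a dict with "fx", "fy", "cx", "cy" (pixels), "view" (4x4, takes a point from world to camera coordinates). Camera axes: x right, y up, looking along -z (the intrinsics and any distortion apply to the point x, -y, -z); pixel columns grow to the right and rows downward; lengths in mm; the calibration is good to about 2 mm. A picture is of the moment at which its call begins. get_calibration takes no time and is no camera call.
A pose or a line that the arm cannot do raises bot.Unreachable and nothing moves.
- bot.close_job(): hands the job in, once; it reports no verdict.
The state is a dict: "t": time; "joint_pos": joint angles; "qvel": joint speeds; "tau": joint torques, N m; "tcp_pos": TCP position; "eef_rot": TCP orientation; "contact_force": force on the tool from outside, world axes, zero at the start; "moment": the same for the moment, N m; "width": finger opening in mm.
Only numpy, scipy, OpenCV 4.12 (cv2) and the standard library are available. Lean on these libraries where they do the work, as an engineer would, in place of code of your own. Each camera call takes 0.05 s, during which the arm holds its last target.

## Task

The watering timer on the florist's bench must run for 26 minutes: its left-hand wheel already shows 2, so roll only the right-hand knurled wheel by its edge until a 6 stands squarely in its window, let go of it, and then press the start bar right down and release it. Press the wheel gently, never start the timer on a wrong number, and leave the things standing around it where they are.

Things in the scene. Friction and masses are not known exactly. Their poses are not given: they have to be found in the camera images.
- units (a joint): Angle (rad) of the right-hand knurled wheel (to be set). Digit n is centred in its window at n x 0.6283 (6 at 3.770). Grows as the wheel's top is rolled along the timer's +x, 0.046 m of rim per rad. End stops just before 0 and just after 9: it does not go round. Turns stiffly (about 2.6 N at the rim, so light pressure slips), stays where it is left; starts between 0 and 4.
- tens (a joint): Angle (rad) of the left-hand knurled wheel, same kind and scale; it starts showing 2 (1.257) and must go on showing 2.
- start_bar (a joint): Travel (m) of the start bar: 0 up, 0.005 fully down; sprung, about 5 N when fully down, comes up by itself.
- units_crown (a point): Top of the right-hand wheel's rim, mid-width, wheel unpressed: 110 mm above the bench, 10 mm above the cover; axes as the timer's, does not turn. Rubber rim: radius 46 mm, 20 mm wide, axle along the timer's y, bare for 28 mm either side of the top. The wheel is sprung: sinks from about 3 N, 2 N more per mm, hard at the bottom after 3 mm; over 40 N damages it.
- units_window (a point): Centre of the right-hand wheel's window in the timer's flat cover, 100 mm above the bench and 27 mm to the left (+y) of the wheel's rim: an opening 24 mm (x) by 22 mm (y) over a white drum that turns with the wheel and carries black digits 16 mm high, upright when read from the timer's front. The left-hand wheel's window is next to it, further left.
- tens_crown (a point): The same point of the left-hand wheel, 90 mm to the left (+y) of the right-hand one. Leave this wheel alone.
- start_top (a point): Centre of the top face of the black start bar on the front part of the timer's cover, 108 mm above the bench when up; bar 44 mm along y, 18 mm along x; pressed straight down. It lies 73 mm nearer the timer's front (-x) than the wheels and midway between them.
- timer: The grey watering timer, fixed to the bench: a box 160 mm (x) by 190 mm (y) and 100 mm high with two knurled wheels and a start bar on top and two brass outlets on its back. Origin on its underside, 85 mm behind its front face and midway across its width; x points from its front to its back (away from the robot at yaw 0), y to its left, z up.
- cactus: Cactus in a terracotta pot, 70 mm across, 108 mm high, standing loose to the left of the timer; origin under its centre. Leave it.
- wire_spool: Spool of green wire, 60 mm across, 40 mm high, standing to the right of the timer; origin under its centre. Leave it.
- secateurs: Red-handled secateurs, 160 mm long, 18 mm high, lying in front of the timer; origin at the pivot on the bench. Leave them.

How it is judged:
By the outcome, as a careful person would: the job done as asked, in the order asked, and still so for the second after the job is handed in, with the robot touching nothing.
It also fails if it takes over 51 s, if anything falls off the work surface, if the arm or the gripper's body presses on something with over 40 N, if the wrist force passes 120 N, or if a joint passes its speed limit or range.

## Working session

There is one attempt and no reset: what is moved stays moved. The work goes in short steps, each a Python script; the robot and the scene stay as the last script left them, time stands still between calls to the robot, and variables do not carry over. Pictures are saved under pics/ and viewed, and the job is handed in when it is done.

```bash
ls; mkdir -p pics; python3 - <<'E'
from plant import bot
import cv2
for n in("scene","top"):
    im=bot.camera(n); cv2.imwrite(f"pics/{n}0.png",im[:,:,::-1])
    c=bot.get_calibration(n); print(n,c)
s=bot.read_state(); print(s["t"],s["tcp_pos"],s["eef_rot"],s["contact_force"],s["width"])
E
```

```text
pics
scene {'fx': 515.559066652712, 'fy': 515.559066652712, 'cx': 277.27893390210096, 'cy': 206.33876711761218, 'view': array([[-2.85856526e-01,  9.58247716e-01,  6.88191831e-03,
         1.00945376e+02],
       [-7.72090561e-01, -2.34565505e-01,  5.90639644e-01,
         3.64003660e+02],
       [ 5.67593351e-01,  1.63524733e-01,  8.06906097e-01,
        -1.49080095e+03],
       [ 0.00000000e+00,  0.00000000e+00,  0.00000000e+00,
         1.00000000e+00]])}
top {'fx': 455.1907971684543, 'fy': 455.1907971684543, 'cx': 270.31675914317736, 'cy': 205.1247765465544, 'view': array([[-1.19817717e-01, -9.92787324e-01, -4.12846444e-03,
         1.01528207e+02],
       [ 9.64094460e-01, -1.17345483e-01,  2.38226593e-01,
        -5.46976528e+02],
       [-2.36992798e-01,  2.45635369e-02,  9.71200827e-01,
        -8.02548451e+02],
       [ 0.00000000e+00,  0.00000000e+00,  0.00000000e+00,
         1.00000000e+00]])}
0.1 [246.33123728 627.92510179 196.10480998] [ 9.82574825e-01 -1.85865867e-01 -5.53698644e-05  7.68110845e-04] [ 0.26609551  0.39822168 -0.50564173] 87.56681515100841
```

View pics/scene0.png

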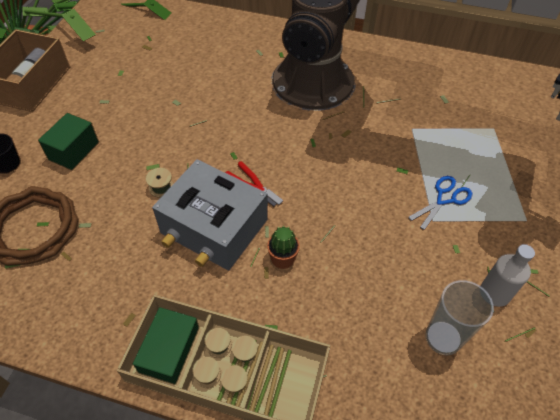

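View pics/top0.png

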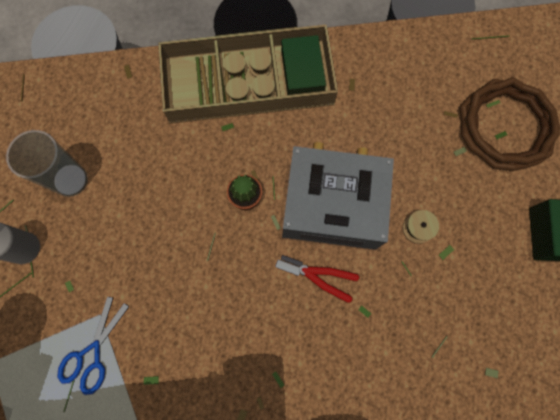

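The scene view shows the timer near (212,210) with its brass outlets towards the camera. In the top view it spans about (285–392, 148–245), with black wheels at (316,180) and (364,186) and the start bar at (337,220). I'll zoom in on both.

```bash
python3 - <<'E'
import cv2,numpy as np
a=cv2.imread("pics/top0.png")[140:255,275:400]; b=cv2.imread("pics/scene0.png")[155:270,150:275]
o=np.hstack([cv2.resize(a,None,fx=3.15,fy=5,interpolation=cv2.INTER_CUBIC) if 0 else cv2.resize(a,None,fx=3.1,fy=3.1,interpolation=cv2.INTER_CUBIC),cv2.resize(b,None,fx=3.1,fy=3.1,interpolation=cv2.INTER_CUBIC)])
cv2.imwrite("pics/zoom0.png",o)
w=cv2.imread("pics/top0.png")[168:198,318:362]
cv2.imwrite("pics/win0.png",cv2.resize(w,None,fx=14,fy=14,interpolation=cv2.INTER_CUBIC))
E
```

```text
(no output)
```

View pics/zoom0.png

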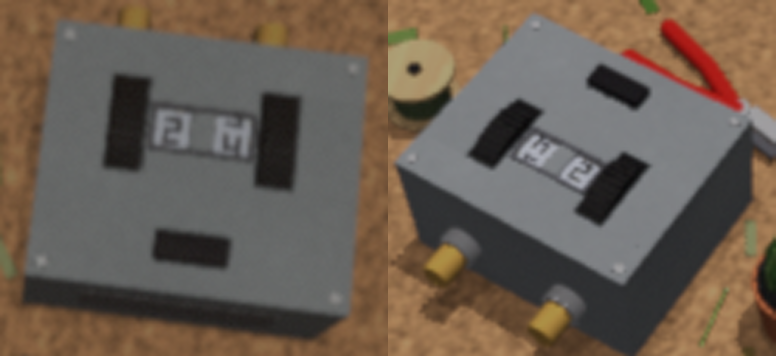

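View pics/win0.png

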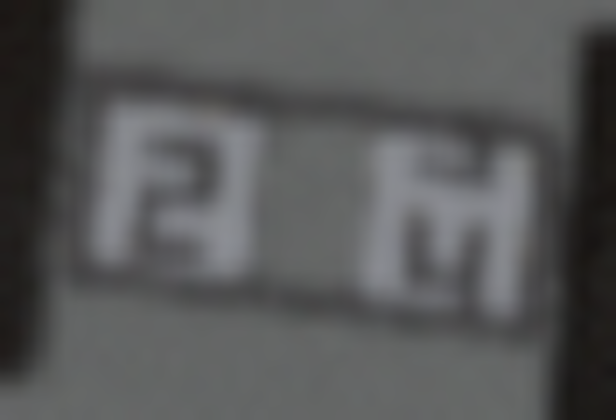

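```bash
cat > h.py <<'E'
import numpy as np,cv2
from scipy.spatial.transform import Rotation as R
from plant import bot
def ray(cam,u,v,z):
    c=bot.get_calibration(cam);V=c["view"];Rm=V[:3,:3];C=-Rm.T@V[:3,3]
    d=Rm.T@np.array([(u-c["cx"])/c["fx"],-(v-c["cy"])/c["fy"],-1.])
    return C+d*(z-C[2])/d[2]
def proj(cam,p):
    c=bot.get_calibration(cam);V=c["view"];q=V[:3,:3]@np.array(p)+V[:3,3]
    return np.array([c["cx"]+c["fx"]*q[0]/-q[2],c["cy"]-c["fy"]*q[1]/-q[2]])
E
python3 - <<'E'
from h import *
for n in("scene","top"):
    V=bot.get_calibration(n)["view"];print(n,"C",-V[:3,:3].T@V[:3,3], bot.get_calibration(n).get("dist"), bot.get_calibration(n).keys())
for n,(r0,r1,c0,c1) in dict(top=(150,240,288,392),scene=(165,235,165,262)).items():
    im=cv2.imread(f"pics/{n}0.png"); g=im.max(2)
    m=np.zeros(g.shape,np.uint8); m[r0:r1,c0:c1]=(g[r0:r1,c0:c1]<55)
    k,l,st,ce=cv2.connectedComponentsWithStats(m)
    for i in range(1,k):
        if st[i,4]>60:
            rc=cv2.minAreaRect(np.argwhere(l==i)[:,::-1].astype(np.float32))
            print(n,st[i],ce[i].round(1),[x if np.isscalar(x) else np.round(x,1) for x in rc],"z107:",ray(n,*rc[0],107).round(1))
E
```

```text
scene C [1156.06838966  232.43485229  987.24668314] None dict_keys(['fx', 'fy', 'cx', 'cy', 'view'])
top C [349.30371524  56.32412126 910.15922984] None dict_keys(['fx', 'fy', 'cx', 'cy', 'view'])
top [309 164  14  31 351] [315.5 179. ] [array([315.6, 179. ]), array([11.9, 29.7]), 6.709837436676025] z107: [584.4 -52.6 107. ]
top [357 170  14  31 355] [363.8 185.2] [array([363.8, 185.1]), array([12.1, 29.8]), 5.19442892074585] z107: [ 562.1 -138.8  107. ]
top [324 214  25  12 224] [336.1 219.8] [array([336.2, 219.8]), array([23.8,  9.5]), 8.130102157592773] z107: [503.9 -78.5 107. ]
top [288 230  73  10 365] [314.4 236. ] [array([323.6, 238. ]), array([72.6,  7.6]), 7.125016689300537] z107: [473.8 -51.1 107. ]
scene [215 176  19  14 141] [223.8 182.5] [array([223.7, 182.6]), array([18.8,  7.6]), 26.56505012512207] z107: [509.3 -76.5 107. ]
scene [176 188  23  21 228] [187.1 197.3] [array([187., 197.]), array([ 9.9, 25.5]), 45.0] z107: [ 569.3 -138.   107. ]
scene [237 203  25  32 387] [252.4 223. ] [array([254.4, 222.8]), array([14.6, 39.2]), 38.290164947509766] z107: [590.9  20.8 107. ]
scene [211 205  23  22 237] [221.3 215.1] [array([221.1, 214.8]), array([10.5, 25.5]), 38.65980911254883] z107: [591.9 -52.  107. ]
scene [165 216  35  19 268] [177.9 227.1] [array([182., 225.]), array([34., 18.]), 0.0] z107: [ 639.5 -120.   107. ]
```

The two views agree once the rays are cast at z≈100–105: units crown about (564,-140), tens crown about (587,-53) and bar about (505,-78). Wheel spacing comes out at 89 mm against the stated 90, and bar offset about 72–73 mm against 73. Yaw is about -0.253. The units window lies between 3 (leaving at the top) and 4 (coming from below). Next I'll check reach and hover over the crown.

```bash
cat >> h.py <<'E'
yaw=-0.253
tx=np.array([np.cos(yaw),np.sin(yaw),0]);ty=np.array([-tx[1],tx[0],0])
def q(s):
    y=s*tx;z=np.array([0,0,-1.]);x=np.cross(y,z);return R.from_matrix(np.c_[x,y,z]).as_quat()
CR=np.array([564.3,-139.7,110.]);BAR=np.array([505.3,-77.8,108.])
E
python3 - <<'E'
from h import *
cur=np.array(bot.read_state()["joint_pos"])
for s in(1,-1):
    j=bot.solve_ik(list(CR+[0,0,30]),list(q(s)));print(s,None if j is None else np.round(j,2))
best=min((1,-1),key=lambda s:np.abs(np.array(bot.solve_ik(list(CR+[0,0,60]),list(q(s))))-cur).max())
print(best); 
bot.move_gripper(0,20)
bot.move_ptp(list(CR-11*tx+[0,0,70]),list(q(best)))
s=bot.read_state();print(s["t"],s["tcp_pos"],s["contact_force"],s["width"],R.from_quat(s["eef_rot"]).as_matrix().round(3))
for n in("scene","top"): cv2.imwrite(f"pics/{n}1.png",bot.camera(n)[:,:,::-1]); print(proj(n,s["tcp_pos"]))
cv2.imwrite("pics/both1.png",np.hstack([cv2.resize(cv2.imread(f"pics/{n}1.png"),(400,300)) for n in("scene","top")]))
E
echo "best = see above"
```

```text
1 [ 0.09  0.25 -0.28  0.   -1.04  2.8 ]
-1 [ 0.09  0.25 -0.28  0.   -1.04 -0.35]
-1
4.425 [ 553.93775053 -136.30519674  179.97737365] [ 0.83315042 -0.37191556 -1.11220009] 0.1638729267306864 [[-0.249 -0.968  0.   ]
 [-0.968  0.249  0.   ]
 [-0.    -0.    -1.   ]]
[185.8705533  169.83558086]
[371.65986286 177.69446274]
best = see above
```

View pics/both1.png

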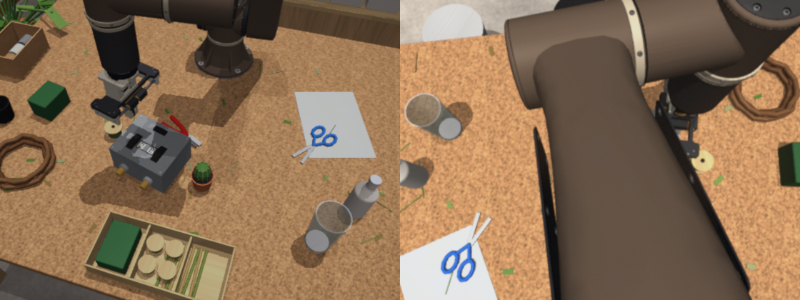

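The arm blocks the top view, but the scene view still sees the windows (about (205,207) full size) with the tool hovering. Now I'll press until contact and make the first stroke.

```bash
cat >> h.py <<'E'
Q=list(q(-1))
def F(b=0,n=1): return np.array(bot.read_state()["contact_force"])-b
def look(name):
    im=bot.camera("scene"); cv2.imwrite(f"pics/{name}_full.png",im[:,:,::-1])
    w=im[190:225,180:240,::-1]; cv2.imwrite(f"pics/{name}.png",cv2.resize(w,None,fx=12,fy=12,interpolation=cv2.INTER_CUBIC))
def press(xy,z0,target,zmin,bias,step=0.5):
    z=z0; 
    while z>zmin:
        z-=step; bot.line_to([xy[0],xy[1],z],velocity=20); f=F(bias)
        if f[2]>target: break
    s=bot.read_state()
    print("press z",z,"tcp",np.round(s["tcp_pos"],1),"F",f.round(2)); return z
E
python3 - <<'E'
from h import *
look("w1")
b=np.mean([F() for _ in range(3)],0)
p=CR-11*tx
bot.line_to(list(p+[0,0,4]),velocity=60); bot.pause(.1); b=F();print("bias",b)
z=press(p,113,6.0,106.5,b)
e=CR+11*tx
for k in range(1,5):
    t=p+(e-p)*k/4; bot.line_to([t[0],t[1],z],velocity=25); print(F(b).round(2),np.round(bot.read_state()["tcp_pos"],1))
bot.line_to([e[0],e[1],150],velocity=100)
look("w2");print(bot.read_state()["t"])
cv2.imwrite("pics/w12.png",np.hstack([cv2.resize(cv2.imread(f"pics/w{i}.png"),(400,233)) for i in(1,2)]))
E
```

```text
bias [ 0.99206496 -0.81248167  0.20419722]
press z 106.5 tcp [ 553.6 -136.9  106.5] F [-1.01  1.29 -0.37]
[-0.69  1.44 -0.62] [ 559.1 -138.4  106.4]
[-1.32  0.94 -0.37] [ 564.4 -139.7  106.4]
[-1.82  0.26 -0.29] [ 569.7 -141.1  106.4]
[-0.41  1.16  0.35] [ 575.  -142.5  106.4]
11.275
```

View pics/w12.png

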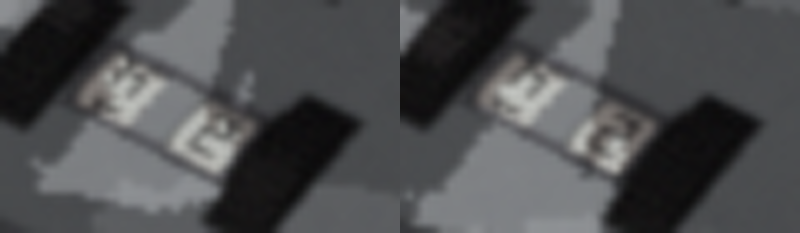

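```bash
python3 - <<'E'
from h import *
im=cv2.imread("pics/w2_full.png")
cv2.imwrite("pics/w2z.png",cv2.resize(im[120:250,130:280],None,fx=4.5,fy=4.5,interpolation=cv2.INTER_CUBIC))
s=bot.read_state();print(s["tcp_pos"],proj("scene",s["tcp_pos"]),proj("scene",CR),proj("top",CR))
E
```

```text
[ 574.39642155 -142.34705794  149.31852518] [181.35694907 186.00712185] [186.97678642 194.17916723] [364.40274445 183.44958519]
```

View pics/w2z.png

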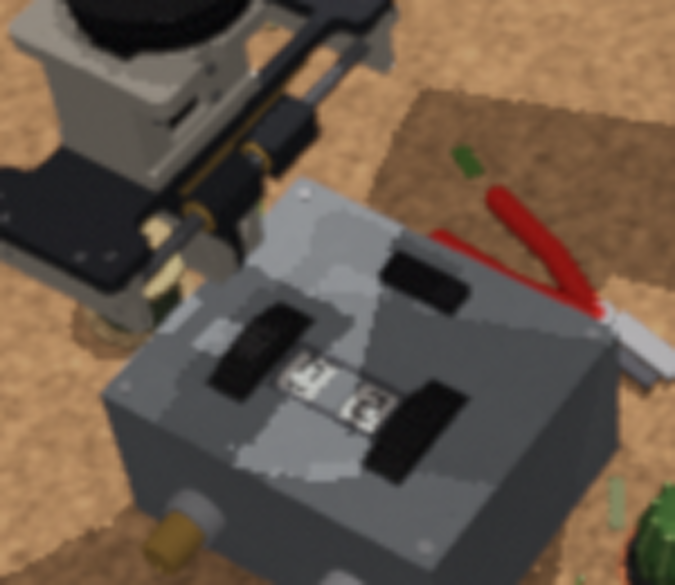

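```bash
python3 - <<'E'
from h import *
im=cv2.imread("pics/w2_full.png")
c=im[150:215,150:225]; c=cv2.resize(c,None,fx=9,fy=9,interpolation=cv2.INTER_NEAREST)
cv2.convertScaleAbs(c,c,1.6,10)
u,v=proj("scene",bot.read_state()["tcp_pos"]); cv2.circle(c,(int((u-150)*9),int((v-150)*9)),5,(0,0,255),-1)
for k in(-1,1):
  for w in(-1,1):
    p=np.array(bot.read_state()["tcp_pos"])+k*21*tx+w*9.5*ty; u,v=proj("scene",p); cv2.circle(c,(int((u-150)*9),int((v-150)*9)),4,(0,255,255),-1)
cv2.imwrite("pics/w2f.png",c)
E
```

```text
(no output)
```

View pics/w2f.png

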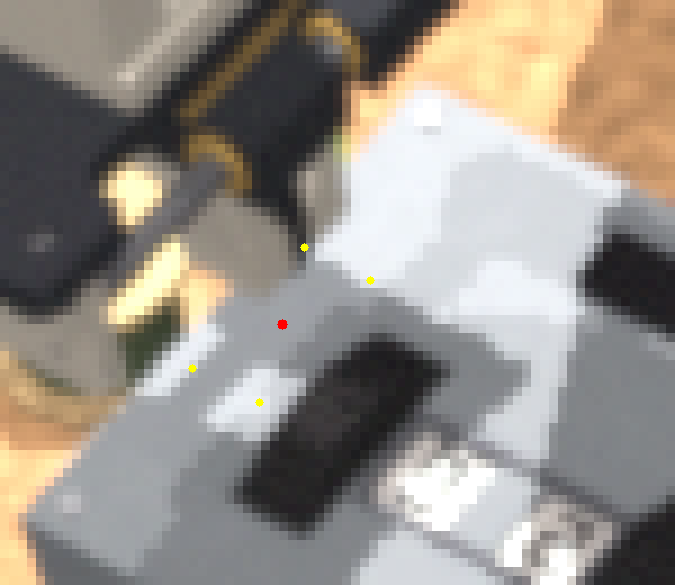

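The fingertip appears about 5 px above its predicted pixel, and no contact was felt at z 106.5. So the closed tips may sit higher than the nominal TCP. I'll probe downwards over the crown with force monitoring.

```bash
python3 - <<'E'
from h import *
p=CR
bot.line_to([p[0],p[1],108],velocity=120); bot.pause(.1); b=F();print("bias",b.round(2))
z=108
while z>95:
    z-=1; bot.line_to([p[0],p[1],z],velocity=40); f=F(b); print(z,np.round(bot.read_state()["tcp_pos"][2],1),f.round(1))
    if f[2]>4: break
look("w3");print(bot.read_state()["t"])
im=cv2.imread("pics/w3_full.png")
cv2.imwrite("pics/w3z.png",cv2.resize(im[130:240,140:260],None,fx=5.4,fy=5.4,interpolation=cv2.INTER_CUBIC))
E
```

```text
bias [ 0.05 -0.09 -0.19]
107 107.4 [ 1.  -0.1  0.2]
106 106.0 [ 0.2 -0.2  0.3]
105 104.9 [-0.3  0.3  1.4]
104 103.9 [-0.3 -0.7  0.9]
103 102.9 [0.3 0.5 0.5]
102 101.9 [ 0.  -0.6 -0.2]
101 100.9 [-0.4  0.2  1.1]
100 99.9 [ 0.1 -0.1  0.2]
99 98.9 [0.6 0.2 1.2]
98 97.9 [-0.3  0.7  0.6]
97 96.9 [-0.8 -0.9  0.1]
96 95.9 [-0.4  0.5  1.4]
95 94.9 [-0.5  0.2  0.4]
15.1833
```

View pics/w3z.png

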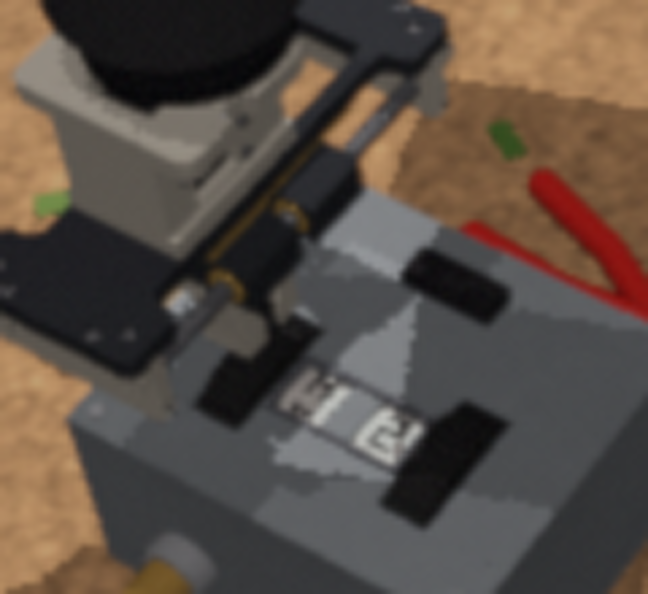

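```bash
python3 - <<'E'
from h import *
for z in(95,105,110,115): print(z,proj("scene",[CR[0],CR[1],z]).round(1))
for z in(120,140,160): print(z,proj("scene",[*(CR+97*tx)[:2],z]).round(1),proj("scene",[*(CR-97*tx)[:2],z]).round(1))
im=cv2.imread("pics/w3_full.png")[165:225,155:230]
c=cv2.convertScaleAbs(cv2.resize(im,None,fx=9,fy=9,interpolation=cv2.INTER_NEAREST),None,1.7,15);cv2.imwrite("pics/w3n.png",c)
E
```

```text
95 [187.9 198.4]
105 [187.3 195.6]
110 [187.  194.2]
115 [186.7 192.8]
120 [157.4 223.5] [212.8 161.9]
140 [155.6 217.9] [211.9 155.9]
160 [153.7 212. ] [211.1 149.7]
```

View pics/w3n.png

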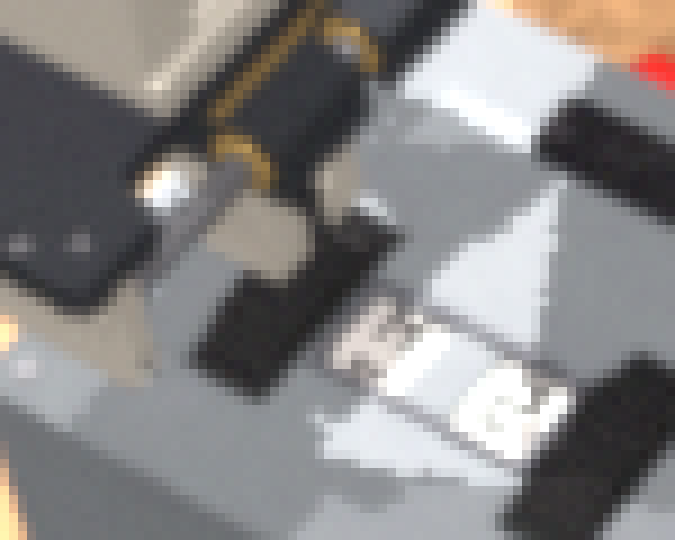

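The tip now sits just above the wheel at px≈(188,194), still without contact, so the real tip is higher than the reported TCP. I'll keep probing under force control, with body clearance still ample.

```bash
python3 - <<'E'
from h import *
p=CR; bot.pause(.05); b=np.array([0,0,.3]); z=95
while z>76:
    z-=1; bot.line_to([p[0],p[1],z],velocity=40); f=F(b); print(z,f.round(1))
    if f[2]>3 : break
s=bot.read_state();print(s["t"],s["tcp_pos"],s["width"],s["moment"])
look("w4")
im=cv2.imread("pics/w4_full.png")[165:225,155:230]
c=cv2.convertScaleAbs(cv2.resize(im,None,fx=9,fy=9,interpolation=cv2.INTER_NEAREST),None,1.7,15);cv2.imwrite("pics/w4n.png",c)
E
```

```text
94 [-0.4  0.7  0.3]
93 [-0.4 -0.3 -0.2]
92 [-0.   1.1 -0.3]
91 [ 0.1 -0.3 -0.4]
90 [-0.3 -0.5 -0.2]
89 [-0.1  0.4  1. ]
88 [-0.3  0.5 -0.5]
87 [-0.2  0.4 -0.8]
86 [0.5 0.2 0.4]
85 [-0.1 -0.1  0.5]
84 [-0.1 -0.6  0.3]
83 [-0.5 -0.4 -0.7]
82 [ 0.3 -0.3  0. ]
81 [ 0.5  0.4 -0.5]
80 [-0.3  1.1  1. ]
79 [-0.   0.1  3.7]
19.2333 [ 564.50322673 -139.77525732   79.32054713] 0.5828745311714542 [-0.00627404  0.13997623  0.00226391]
```

View pics/w4n.png

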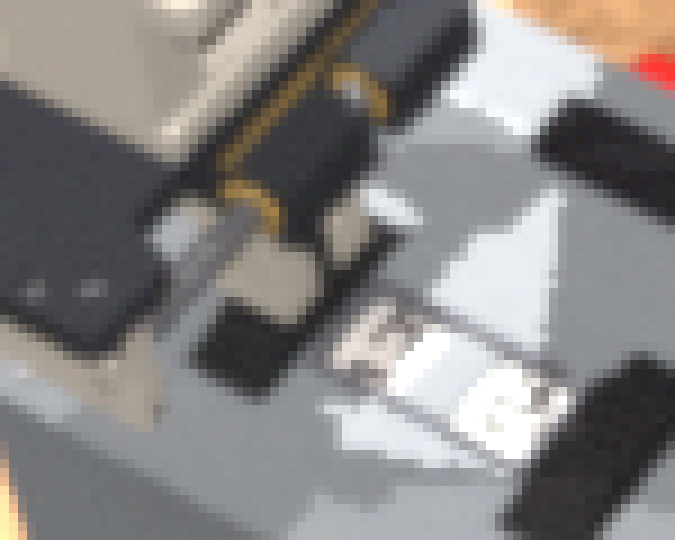

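Contact finally came at TCP z≈79.3. The picture puts the fingertip over the wheel's middle, so the closed tips end about 31 mm short of the reported TCP. I'll press slightly deeper, and the drag force during a short roll will show whether this really is the wheel.

```bash
python3 - <<'E'
from h import *
p=CR; b=np.array([0,0,.2])
bot.line_to([p[0],p[1],77.6],velocity=20); f=F(b);print("press",f.round(1),np.dot(f,tx).round(1),bot.read_state()["moment"])
if f[2]<15:
  for d in(4,8,13):
    t=p+d*tx; bot.line_to([t[0],t[1],77.6],velocity=30); f=F(b);print(d,f.round(1),"along",np.dot(f,tx).round(1),np.round(bot.read_state()["tcp_pos"][2],2))
t=p+13*tx
bot.line_to([t[0],t[1],92],velocity=80)
look("w5"); print(bot.read_state()["t"])
im=cv2.imread("pics/w5_full.png")[165:225,155:230]
c=cv2.resize(im,None,fx=9,fy=9,interpolation=cv2.INTER_CUBIC);cv2.imwrite("pics/w5n.png",c)
E
```

```text
press [-1.4 -0.   5.6] -1.4 [0.04915054 0.44452744 0.00494554]
4 [-1.2 -0.3  5.5] along -1.1 78.0
8 [-1.3 -0.8  6.5] along -1.0 77.99
13 [-1.1 -0.2  5.1] along -1.0 77.83
20.8
```

View pics/w5n.png

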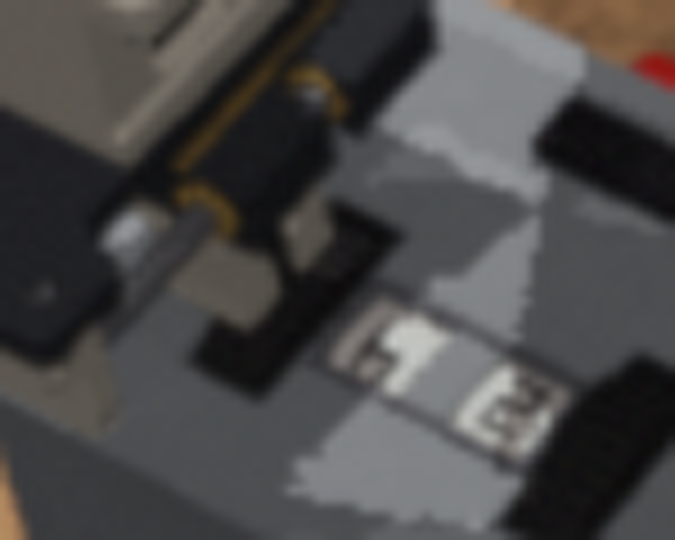

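```bash
python3 - <<'E'
from h import *
# rectify units window: timer-plane patch +-16 (x) by +-15 (y), up=+x, from each scene picture
W=CR+27*ty; W[2]=100
def rect(im,c=W,n="scene",hx=16,hy=16):
    P=[c+sx*hx*tx+sy*hy*ty for sx,sy in((1,1),(1,-1),(-1,-1),(-1,1))]
    src=np.float32([proj(n,p) for p in P]);dst=np.float32([[0,0],[260,0],[260,260],[0,260]])
    return cv2.warpPerspective(im,cv2.getPerspectiveTransform(src,dst),(260,260),flags=cv2.INTER_CUBIC)
rows=[]
ims=[("scene","scene0"),("scene","w2_full"),("scene","w5_full")]
T=CR+90*ty-27*ty;T[2]=100
a=[cv2.convertScaleAbs(rect(cv2.imread(f"pics/{f}.png"),W,n),None,1.3,0) for n,f in ims]
b=[cv2.convertScaleAbs(rect(cv2.imread(f"pics/{f}.png"),T,n),None,1.3,0) for n,f in ims]
cv2.imwrite("pics/rect.png",np.vstack([np.hstack(a),np.hstack(b)]))
E
```

```text
(no output)
```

View pics/rect.png

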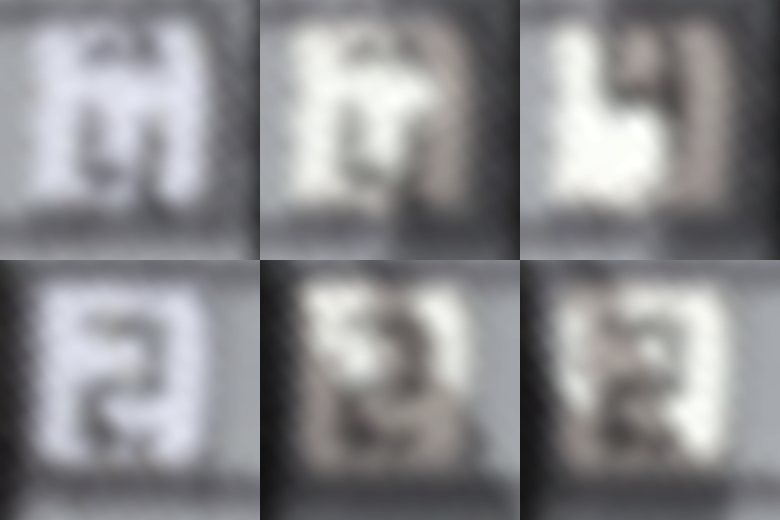

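The rectified windows show the units wheel did roll: 4's crossbar moved from row ~175 to ~95, about 10 mm, with no visible slip for 13 mm of travel. That means the reading went from about 3.8 to about 4.25, and tens still shows 2. Next come two 24 mm strokes and another look.

```bash
cat >> h.py <<'E'
W=CR+27*ty; W[2]=100
TW=CR+63*ty;TW[2]=100
def rect(im,c=W,n="scene",hx=16,hy=16):
    P=[c+sx*hx*tx+sy*hy*ty for sx,sy in((1,1),(1,-1),(-1,-1),(-1,1))]
    src=np.float32([proj(n,p) for p in P]);dst=np.float32([[0,0],[260,0],[260,260],[0,260]])
    return cv2.warpPerspective(im,cv2.getPerspectiveTransform(src,dst),(260,260),flags=cv2.INTER_CUBIC)
def stroke(d0,d1,z=77.6,lift=88,v=45):
    a=CR+d0*tx;e=CR+d1*tx
    bot.line_to([a[0],a[1],lift],velocity=120)
    bot.line_to([a[0],a[1],81.5],velocity=80); b=F()*0+np.array([0,0,.2])
    bot.line_to([a[0],a[1],z],velocity=25); f0=F(b)
    m=(a+e)/2; bot.line_to([m[0],m[1],z],velocity=v); f1=F(b)
    bot.line_to([e[0],e[1],z],velocity=v); f2=F(b)
    bot.line_to([e[0],e[1],lift],velocity=80)
    print("stroke Fz",[round(f[2],1) for f in(f0,f1,f2)],"along",round(float(f1@tx),1))
def snap(name):
    im=bot.camera("scene")[:,:,::-1].copy();cv2.imwrite(f"pics/{name}_full.png",im)
    o=cv2.convertScaleAbs(np.hstack([rect(im,TW),rect(im,W)]),None,1.3,0)
    cv2.line(o,(260,130),(520,130),(0,0,255),1)
    cv2.imwrite(f"pics/{name}.png",o)
E
python3 - <<'E'
from h import *
stroke(-12,12); stroke(-12,12); 
bot.pause(.1); snap("s1"); print(bot.read_state()["t"])
E
```

```text
stroke Fz [np.float64(3.9), np.float64(6.4), np.float64(5.3)] along -1.7
stroke Fz [np.float64(4.1), np.float64(6.9), np.float64(4.6)] along -1.4
25.0083
```

View pics/s1.png

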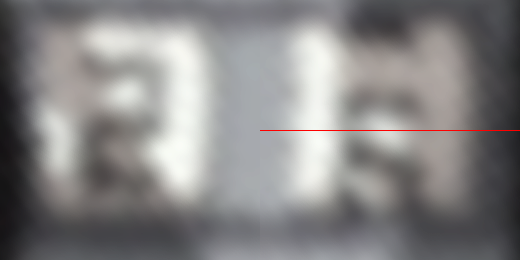

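```bash
python3 - <<'E'
from h import *
a=BAR-60*tx-40*ty
bot.line_to([a[0],a[1],150],velocity=200); bot.pause(.1)
snap("s2"); im=bot.camera("top")[:,:,::-1].copy(); cv2.imwrite("pics/s2_top.png",im)
o=cv2.convertScaleAbs(np.hstack([rect(im,TW,"top"),rect(im,W,"top")]),None,1.5,0)
s0=cv2.imread("pics/s2.png"); cv2.imwrite("pics/s2b.png",np.vstack([s0,o])); print(bot.read_state()["t"])
E
```

```text
26.1417
```

View pics/s2b.png

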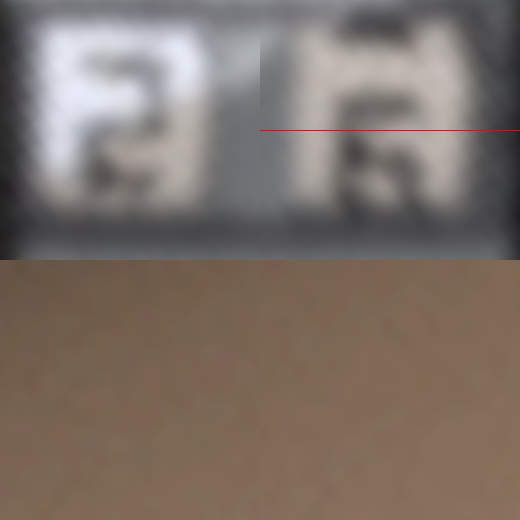

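Tens reads 2, centred, with its top stroke at row ~60 and bottom stroke at ~190. Units shows a 6 with its top stroke at row ~100, so it is about 40 px (0.2 digit) short, or roughly 5.8 mm of rim.

```bash
python3 - <<'E'
from h import *
stroke(-3,2.8,v=30)
a=BAR-60*tx-40*ty
e=CR+2.8*tx
bot.line_to([e[0],e[1],125],velocity=150)
bot.line_to([a[0],a[1],150],velocity=200); bot.pause(.1)
snap("s3"); print(bot.read_state()["t"])
im=cv2.imread("pics/s3_full.png")
o=rect(im); cv2.imwrite("pics/s3b.png",np.hstack([cv2.imread("pics/s3.png"),cv2.convertScaleAbs(rect(cv2.imread("pics/scene0.png"),TW),None,1.3,0)]))
E
```

```text
stroke Fz [np.float64(7.2), np.float64(7.1), np.float64(5.2)] along -1.5
30.225
```

View pics/s3b.png

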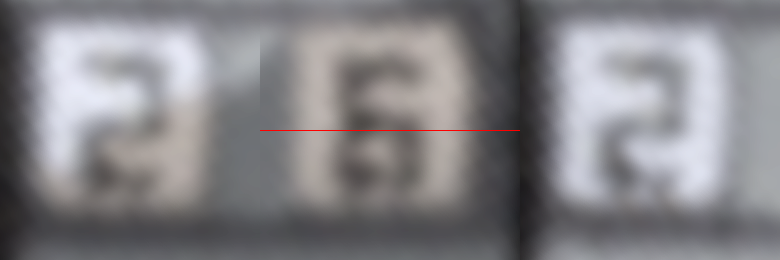

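A clear 6, and it looks centred. I'll quantify that with row-darkness profiles of the 6 against the 2.

```bash
python3 - <<'E'
from h import *
from scipy.signal import find_peaks
def prof(f,c,x0,x1):
    g=cv2.cvtColor(rect(cv2.imread(f"pics/{f}.png"),c),cv2.COLOR_BGR2GRAY).astype(float)
    p=-g[30:215,x0:x1].mean(1); k=find_peaks(p,prominence=1.5)[0]; 
    return (k+30),g[:,x0:x1].mean(1)[20:220:8].round(0).astype(int)
for a in(("scene0",TW,90,160),("s3_full",TW,90,160),("s3_full",W,90,160),("s2_full",W,90,160)): print(a[0],a[1].round(0),*prof(*a))
E
```

```text
scene0 [580. -79. 100.] [ 67 128 180] [109 133 151 154 142 125 118 127 143 152 154 145 130 118 119 132 142 141
 128 114 109 111 110  99  83]
s3_full [580. -79. 100.] [ 68 132 181] [116 140 159 161 150 132 125 134 150 161 162 152 133 115 108 111 116 114
 102  89  84  87  93  89  76]
s3_full [ 571. -114.  100.] [ 71 126 176] [ 97 114 128 130 119 101  88  90 102 114 116 104  87  77  79  89  97  95
  85  77  77  85  90  85  74]
s2_full [ 571. -114.  100.] [108 162] [ 66  67  79 100 121 136 142 141 131 113  95  87  93 106 113 107  94  82
  79  85  92  92  84  71  61]
```

The 6's strokes are at rows 71/126/176 and the centred 2's at 68/130/180. That's within about 0.3 mm, so it is squarely set. Now the start bar.

```bash
python3 - <<'E'
from h import *
p=BAR
bot.line_to([p[0],p[1],110],velocity=180); bot.line_to([p[0],p[1],81],velocity=80); bot.pause(.1); b=F(); print("bias",b.round(1))
z=81
while z>67:
    z-=1; bot.line_to([p[0],p[1],z],velocity=25); f=F(b); print(z,round(bot.read_state()["tcp_pos"][2],1),f.round(1))
    if f[2]>11: break
bot.pause(.25); print(F(b).round(1),bot.read_state()["tcp_pos"])
snap("b1")
bot.line_to([p[0],p[1],120],velocity=80)
a=BAR-60*tx-40*ty
bot.line_to([a[0],a[1],170],velocity=200); bot.pause(.1)
snap("b2"); print(bot.read_state()["t"],F())
x=cv2.imread("pics/b1_full.png")[150:240,160:270];y=cv2.imread("pics/b2_full.png")[150:240,160:270]
cv2.imwrite("pics/b12.png",np.hstack([cv2.resize(i,None,fx=3.6,fy=3.6,interpolation=cv2.INTER_CUBIC) for i in(x,y)]))
E
```

```text
bias [ 0.4 -0.5 -0.2]
80 80.2 [ 0.2  1.  -0.2]
79 78.9 [-0.4  0.8  0.8]
78 78.1 [0.  0.1 1.4]
77 77.1 [-0.3  1.1  2.4]
76 76.1 [-1.2  0.8  3. ]
75 75.1 [-1.   0.7  4. ]
74 74.1 [-1.   0.9  4.7]
73 73.6 [-3.4  1.6  9.6]
72 73.4 [-6.9  2.4 18.7]
[-6.1  1.7 19.3] [505.49993935 -77.82027168  73.38459421]
35.4917 [ 0.48289818 -0.87685855  0.35547746]
```

View pics/b12.png

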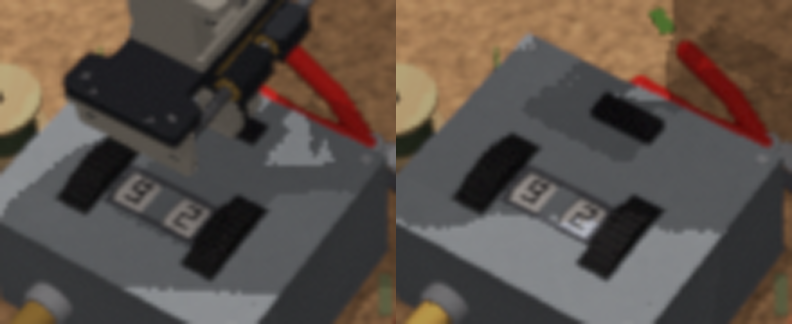

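View pics/b2.png

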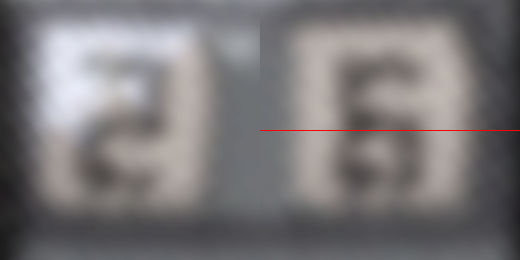

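The force rose about 1 N/mm to roughly 5 N over 5 mm, then met a hard stop, so the bar went fully down. It is up again now and the windows read 2 and 6. I'll check the bystanders against the first picture, then hand in.

```bash
python3 - <<'E'
from h import *
a=cv2.imread("pics/scene0.png");b=cv2.imread("pics/b2_full.png")
for n,(r0,r1,c0,c1) in dict(cactus=(222,270,262,305),spool=(163,195,142,175),sec=(160,208,255,285)).items():
    t=a[r0+4:r1-4,c0+4:c1-4]; m=cv2.matchTemplate(b[r0-4:r1+4,c0-4:c1+4],t,cv2.TM_CCOEFF_NORMED); _,v,_,l=cv2.minMaxLoc(m); print(n,round(v,2),"shift",l[0]-8,l[1]-8)
bot.close_job()
E
```

```text
cactus 0.94 shift 0 0
spool 0.99 shift 0 0
sec 0.85 shift 0 0
the job is handed in; nothing more can be done
```

The timer is set to 26 and the start bar has been pressed and released; I handed the job in at about 35.5 s of the 51 s allowed.

- **Right-hand wheel:** I rolled it from about 3.8 to 6 with the closed fingertips in four strokes, with readings of about 4–7 N. In the window the 6's strokes sit at rows 71/126/176, against 68/130/180 for the centred 2. That puts it about 0.3 mm from square.
- **Start bar:** I pressed it only after that check. The force rose about 1 N per mm to roughly 5 N over 5 mm, then met a hard stop. The force peaked at about 19 N before I let go.
- **Last checks:** After release the bar was up again and the windows still showed 2 and 6. The cactus, spool and secateurs showed no shift in the scene picture, and the robot was clear of everything.

**What disagreed:**
- **Tip height:** The closed fingertips touched about 31 mm higher than the reported TCP suggested. My first stroke, at TCP z 106.5, therefore touched nothing, and I found the wheel by probing down until I felt contact.
- **Rolling force:** The drag I measured while rolling was about 1–1.7 N, below the 2.6 N stated. The wheel still followed without visible slip.
- **Top camera:** The arm blocked it whenever it was over the bench, so the later checks used the scene camera only.

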